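# Tilt the friction ramp to the pointer and hold it

## Robot

A 6-joint arm with a two-finger parallel gripper is mounted at the origin on the work surface. World frame = base frame: x ahead of the robot, y to its left, z up, the work surface at z = 0. Lengths are in m, angles in rad, forces in N, time in s.
With the tool pointing down it reaches from about 0.275 to 0.85 m from the base axis. Payload 19 kg.
Tool frame: the origin (TCP) lies on the mounting face of the last link; the fingertips stand 173 mm ahead of it and the grasp point (between the pads) lies 155 mm ahead of it (env.tips_ahead is the distance from the TCP to the fingertips, in m); z points along the fingers, y is the line along which they close (so a half turn about z gives the same grasp; the last joint's range is limited). The gripper opens to 85 mm and grips with 20 to 120 N. Pads are 22 mm wide; open, the fingers measure 114 mm over their backs; the gripper's body (76 mm by 85 mm) begins 54 mm behind the grasp point. The pads swing forward as they close: fully open they stand 13 mm farther back than shut.
Start: joints at [-1.316, 0.15, 1.437, -0, 1.554, -0.134], TCP at [0.218, -0.532, 0.405] pointing down, gripper open.
Joint ranges: [-2.8, 2.8], [-0.68, 2.1], [0.12, 2.68], [-1.39, 4.53], [0.16, 2.79], [-2.81, 2.81]. Speed limits (rad/s): [1.89, 1.89, 2.22, 3.01, 3.01, 3.01].

## Interface

Orientations are given as a 3x3 rotation matrix whose columns are the frame's x, y, z axes.
In Python, from station import env gives the robot as it stands.
- The arm moves only by the tool drive_tool, never from a script. Its argument "plan" is a list of rows, each a list of 7 numbers: the shift along the tool's x, y, z in cm, then the turn, a rotation vector about the tool's x, y, z in degrees, then the opening, from 0 (shut) to 1 (fully open). In form: [[x, y, z, wx, wy, wz, hand], ...]. A call has 1 to 20 rows; each row is the pose to reach, as a shift and turn from the pose commanded when the call began, along the tool's axes at that moment; what a row does not reach only later rows make up. A row lasts 1/12 s, in which the tool goes at most 41.7 mm and 7.16 degrees, less where a joint would pass 70% of its speed; a pose out of reach is approached as far as the arm can. A call with a gripper value outside its range is refused whole. The fingers move at their own pace and stop on an object; "newtons" is the grip in N (left out, the last holds). Time passes only in rows, so rows that repeat a pose let the fingers close. It gives the time, the measured TCP pose, the force, the opening and the grip force at its end, in the units of the state.
- env.sense(): the state, without advancing time (a new reading comes with each control period).
- env.read_camera(name): name is "scene" or "top" or "wrist"; returns a dict with "image" (420x560x3 uint8, blue, green, red), "vfov" (degrees; the focal length in pixels is half the picture's height over the tangent of half this angle, whatever the lens; pixels are square), "cx", "cy" (the principal point, pixels), "R" (3x3) and "t" (3): a world point X has camera coordinates R X + t. Camera axes: x right, y down, z forward; pixel columns grow to the right and rows downward; lengths in m; the calibration is good to about 2 mm. The wrist camera is an equidistant fisheye: a pixel r from the principal point sees the ray r / f radians off the axis. A picture is of the moment at which its call begins. There is no depth.
- env.job_done(): hands the job in; it is judged then, once.
The state is a dict: "time_s": time; "joints": joint angles; "qvel": joint speeds; "effort": joint torques, N m; "tcp_pos": TCP position; "tool_rot": TCP orientation; "wrist_force": force on the tool from outside, world axes, zero at the start; "ft_torque": the same for the moment, N m; "opening": finger opening in m; "finger_force": force on a finger pad.
Only numpy, scipy, OpenCV 4.12 (cv2) and the standard library are available. Lean on these libraries where they do the work, as an engineer would, in place of code of your own. Each camera call takes 0.05 s, during which the arm holds its last target. There are 200 camera calls.

## Task

Set up the inclined-plane experiment: put the wooden block with the blue top, upright, wholly on the white patch of the ramp board and let go of it, then lift the board by its steel pull bar until it is at the same angle as the red pointer on the dial. Finish while holding the board there by the bar, still and carried by the gripper alone, with the block resting where you put it on the patch. Leave the pointer, the other blocks and everything else on the bench where they are.

Things in the scene. Friction and masses are not known exactly. Their poses are not given: they have to be found in the camera images.
- stand: Fixed stand: grey plate 190 x 350 x 15 mm, white dial on its +x side (arc of radius 183-217 mm about the hinge, 95-101 mm from the board's centre line, top 200 mm above the bench, ticks every 5 degrees). Origin on the bench below the hinge's middle; the board runs from the hinge along -y; +x along the hinge to the dial; z up. Plate spans x -65..125, y -325..25 mm.
- ramp (a joint): Angle of the ramp board in rad: 0 = level, on its rest; grows as the free end is lifted; stop at 1.0. The hinge is free (almost no friction), so the board falls back when let go.
- ramp_hinge (a point): Middle of the hinge axis of the ramp board, 50 mm above the bench. Axes turn with the board: x along the hinge, -y along the board to its free end, z out of its upper face.
- ramp_bar (a point): Middle of the board's steel pull bar: round, 10 mm thick, parallel to the hinge, 74 mm free between its two upright legs; 270 mm from the hinge along the board (free end) and 50 mm above its mid-plane, in which the hinge axis lies (45 mm above its upper face; 100 mm above the bench when level). Moves and turns with the board. Axes as ramp_hinge.
- ramp_patch (a point): Centre of the white patch (80 mm along the hinge x 100 mm along the board) on the upper face of the ramp board, 130 mm from the hinge; 55 mm above the bench when level. Axes as ramp_hinge. The light wooden board is 110 x 300 x 10 mm, about 0.45 kg.
- pointer (a joint): Angle of the red pointer in rad, measured about the same hinge and in the same sense as the ramp board: the board is at the pointer when both values are equal. Between 0.26 and 0.50 at the start; held by a stiff friction, to be left alone.
- pointer_tip (a point): Tip of the red pointer, a bar 235 mm long and 6 mm thick that runs from the hinge axis past the dial's arc, 110 mm from the board's centre line on the stand's +x side. -y runs along the pointer from hinge to tip.
- block_blue: The block to use: wood, 60 x 40 x 40 mm (x, y, z), blue top, black rubber sole, about 0.12 kg. Origin at the centre of its underside, z up. It does not slip on the board at the pointer's angles unless jerked.
- block_yellow: Same block with a yellow top, bystander. Origin at the centre of its underside.
- block_green: Same block with a green top, bystander. Origin at the centre of its underside.
- beaker: Glass beaker, 70 mm wide, 95 mm high, bystander. Origin at the centre of its underside.
- dish: Shallow glass dish, 90 mm wide, 16 mm high, bystander. Origin at the centre of its underside.
- bottle: Amber glass bottle with a white cap, 56 mm wide, 130 mm high, bystander. Origin at the centre of its underside.
- magnifier: Black hand lens lying flat, lens 72 mm wide, handle 100 mm long to its -x, 16 mm high, bystander. Origin under the lens centre.
Not all that is in view belongs to the job. What is shaped like the block_blue but orange, pink or purple is not meant.

How it is judged:
On the way:
1. the blue-topped block lies released on the white patch while the board is down (distance between block_blue and ramp_patch below 0.03 m and angle between the z axis of block_blue and the z axis of ramp_patch, either way round below 0.12 rad and contact force between the fingers and block_blue below 0.1 N and value of joint ramp below 0.04 rad and linear speed of block_blue below 0.02 m/s), for 0.2 s.
At the end, for the whole second after the job is handed in: Board held still by the fingers (over 1 N, under 0.05 rad/s) within 0.05 rad (3 degrees) of the red pointer, no other loose thing touching stand or board; blue-topped block flat, untouched and at rest on the board, its centre within 30 mm of the patch centre (distance between block_blue and ramp_patch below 0.03 m and angle between the z axis of block_blue and the z axis of ramp_patch, either way round below 0.12 rad and contact force between the fingers and block_blue below 0.1 N and angle between the y axis of ramp_bar and the y axis of pointer_tip, either way round below 0.05 rad and velocity of joint ramp between -0.05 and 0.05 rad/s and contact force between the fingers and stand above 1 N and linear speed of block_blue below 0.02 m/s and contact force between stand and block_yellow below 0.1 N and contact force between stand and block_green below 0.1 N and contact force between stand and beaker below 0.1 N and contact force between stand and dish below 0.1 N and contact force between stand and bottle below 0.1 N and contact force between stand and magnifier below 0.1 N); the arm keeps its last pose, push and grip.
It fails at once if the red pointer is moved by more than 8 mm at its tip (distance of pointer_tip from where it was at the start of the episode above 0.008 m).
It fails at once if the yellow- or green-topped block is moved by more than 30 mm (distance of any of block_yellow, block_green from where it was at the start of the episode above 0.03 m).
It fails at once if the beaker, dish, bottle or magnifier is moved by more than 30 mm (distance of any of beaker, dish, bottle, magnifier from where it was at the start of the episode above 0.03 m).
It also fails if it takes over 54 s, if anything falls off the work surface, if the arm or the gripper's body presses on something with over 40 N, if the wrist force passes 120 N, or if a joint passes its speed limit or range.

## Working session

There is one attempt and no reset: what is moved stays moved. The work goes in short steps, Python scripts to look and compute and a tool call to move; the robot and the scene stay as the last step left them, time stands still between calls to the robot, and variables do not carry over. Pictures are saved under pics/ and viewed, at most 10 in all, crops included, and the job is handed in when it is done.

Besides the shell and the picture viewer there is one more tool, called after "Request:" in YAML: its name, and indented under it one key for each argument. drive_tool: Moves the arm, as the interface text tells. Its arguments: {"type":"object","properties":{"plan":{"type":"array","items":{"type":"array","items":{"type":"number"}}},"newtons":{"type":"number"}},"required":["plan"]}

```bash
mkdir -p pics; ls; python3 - <<'E'
from station import env
import cv2
for n in ("scene","top"):
    c=env.read_camera(n); cv2.imwrite(f"pics/{n}0.png",cv2.resize(c["image"],(800,600),interpolation=cv2.INTER_CUBIC))
    print(n,c["vfov"],c["cx"],c["cy"],c["R"],c["t"])
print(env.sense())
E
```

```text
pics
scene 45.05127684319717 281.1504218143844 211.5268991693887 [[ 0.88568015  0.46391392 -0.01882961]
 [ 0.25043286 -0.5114769  -0.82199438]
 [-0.39096554  0.72330855 -0.56918423]] [-0.46282707 -0.01739208  1.77513559]
top 45.088496570057124 280.2550776621871 210.78894264661884 [[-0.00548588 -0.99997854  0.00357991]
 [-0.99656675  0.00517134 -0.08263152]
 [ 0.08261123 -0.00402093 -0.99657374]] [0.03336516 0.50428719 1.22757876]
{'time_s': 0.1, 'joints': array([-1.31601248e+00,  1.50909476e-01,  1.43791643e+00, -1.34001410e-05,
        1.55378685e+00, -1.33964861e-01]), 'qvel': array([-0.00121786, -0.00232311, -0.00047394,  0.00056481,  0.00048962,
        0.0001044 ]), 'effort': array([ 6.27531961e-03, -7.14377117e+01, -5.71795142e+01,  8.55305075e-05,
        7.17119663e-03,  3.41697819e-05]), 'tcp_pos': array([ 0.217934  , -0.53206876,  0.404176  ]), 'tool_rot': array([[ 9.25383988e-01,  3.79030871e-01, -2.70066091e-04],
       [ 3.79030947e-01, -9.25383474e-01,  9.83785335e-04],
       [ 1.22970315e-04, -1.01274260e-03, -9.99999480e-01]]), 'wrist_force': array([0.74598274, 0.09934136, 0.74866436]), 'ft_torque': array([ 0.00895667, -0.03620969,  0.00403518]), 'finger_force': 0.0, 'opening': 0.0853464475627706}
```

View pics/scene0.png

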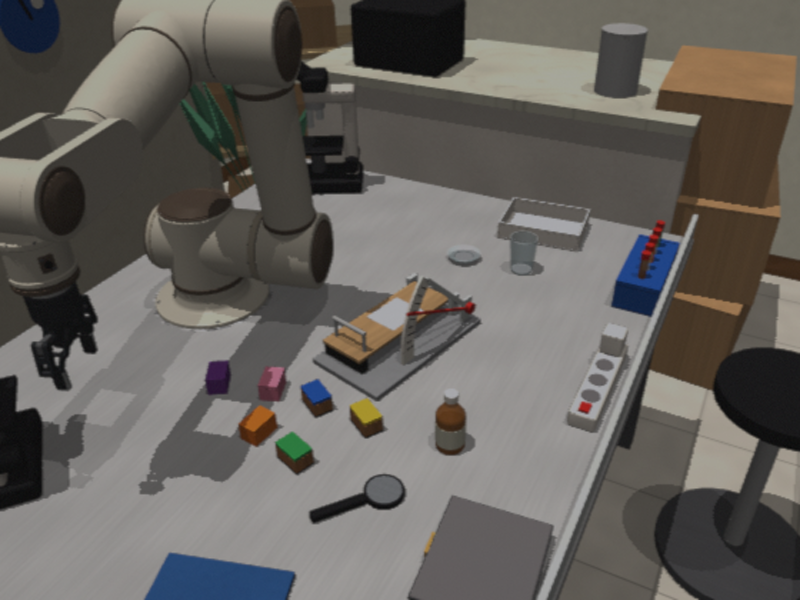

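View pics/top0.png

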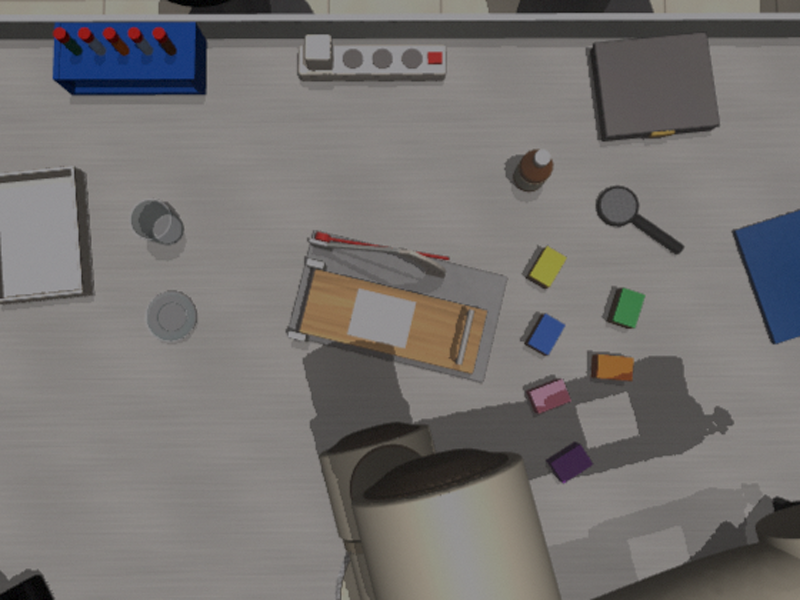

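Scene: two views. Candidates for the blue block, in the top view: blue (545,334), yellow (546,267), green (627,308), orange (613,367), pink (549,396), purple (570,462). The blue rack (130,58) and the blue book (780,280) are the wrong shape. I choose (545,334) and will check it with close crops.

```bash
python3 - <<'E'
from station import env
import cv2
a=env.read_camera("top")["image"][155:275,195:425]   # 230x120
b=env.read_camera("scene")["image"][185:305,200:345]
cv2.imwrite("pics/topc.png",cv2.resize(a,(782,408),interpolation=cv2.INTER_CUBIC)) #3.4x
cv2.imwrite("pics/scec.png",cv2.resize(b,(725,600),interpolation=cv2.INTER_CUBIC)) #5x
E
```

```text
(no output)
```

View pics/topc.png

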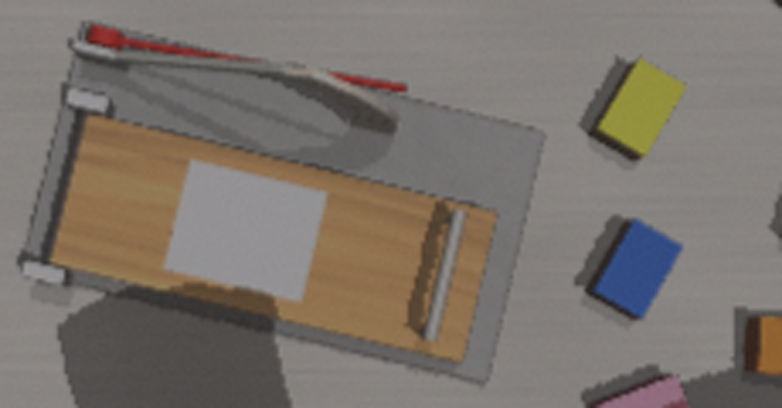

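View pics/scec.png

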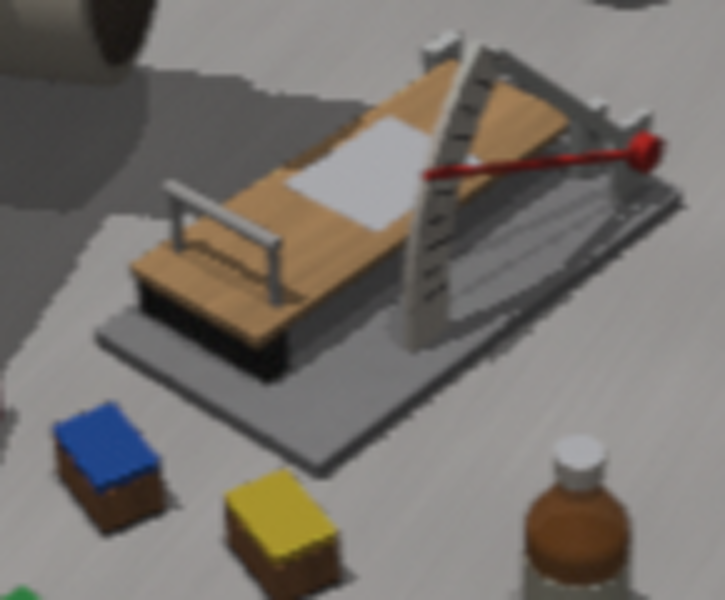

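Top crop: the blue block's top has corners (636,219), (682,247), (635,319), (588,288). The white patch has corners (190,160), (327,190), (302,300), (164,268). The bar runs (460,212)–(430,338), and the pointer tip is at (405,88), or (428,175) in the scene crop. The choice of block is confirmed.

```bash
cat > h.py <<'E'
from station import env
import numpy as np
from scipy.optimize import least_squares
C={n:env.read_camera(n) for n in("top","scene")}
def proj(n,P):
    c=C[n]; q=np.atleast_2d(P)@c["R"].T+c["t"]; f=210/np.tan(np.radians(c["vfov"])/2)
    return f*q[:,:2]/q[:,2:]+[c["cx"],c["cy"]]
def px(n,p):
    s,o={"top":(3.4,(195,155)),"scene":(5,(200,185))}[n]
    return (np.array(p)+.5)/s-.5+o
def Rz(a): return np.array([[np.cos(a),-np.sin(a),0],[np.sin(a),np.cos(a),0],[0,0,1]])
def stand(v,P): return np.atleast_2d(P)@Rz(v[2]).T+[v[0],v[1],0]
S=np.array
top_m=S([[.04,-.08,.055],[.04,-.18,.055],[-.04,-.18,.055],[-.04,-.08,.055],[.125,-.325,.015],[-.065,-.325,.015],[.04,-.27,.105],[-.04,-.27,.105]])
top_p=px("top",[[190,160],[327,190],[302,300],[164,268],[543,131],[487,383],[460,212],[430,338]])
sc_m=S([[.125,-.325,.015],[-.065,-.325,.015]])
sc_p=px("scene",[[322,468],[98,333]])
def tip(a,r=.235): return S([[.11,-r*np.cos(a),.05+r*np.sin(a)]])
def res(v):
    return np.concatenate([(proj("top",stand(v,top_m))-top_p).ravel(),(proj("scene",stand(v,sc_m))-sc_p).ravel(),
     (proj("top",stand(v,tip(v[3])))-px("top",[[405,88]])).ravel(),(proj("scene",stand(v,tip(v[3])))-px("scene",[[428,175]])).ravel()])
def fit(): 
    r=least_squares(res,[.5,0,0,.4],loss="soft_l1"); return r.x,res(r.x)
bm=S([[-.03,-.02,.04],[.03,-.02,.04],[.03,.02,.04],[-.03,.02,.04]])
E
python3 - <<'E'
from h import *
np.set_printoptions(precision=4,suppress=True)
v,r=fit(); print("stand",v); print(r.reshape(-1,2))
print("patch",stand(v,[[0,-.13,.055]]),"bar",stand(v,[[0,-.27,.1]]))
for rr in(0.0,):
    for a in np.arange(.3,.52,.04): print(a,proj("scene",stand(v,tip(a)))*5-S([200,185])*5, proj("top",stand(v,tip(a)))*3.4-S([195,155])*3.4)
# blue block: pixel corners a(636,219) b(682,247) c(635,319) d(588,288); long edges b-c, a-d
bp=px("top",[[588,288],[636,219],[682,247],[635,319]])
best=None
for y0 in(-.5,-2):
  for o in range(4):
    q=least_squares(lambda w:(proj("top",stand(w,bm))-np.roll(bp,o,0)).ravel(),[.5,-.4,y0])
    if best is None or q.cost<best.cost:best=q
print("blue",best.x,best.cost)
b=proj("scene",stand(best.x,bm))*5-S([200,185])*5; print(b)
s=env.sense(); print(s["time_s"])
E
```

```text
stand [ 0.5053  0.1896 -0.2399  0.4343]
[[-0.0916 -0.5301]
 [ 0.1009  0.2889]
 [-0.2712  0.4171]
 [-0.3771  0.0923]
 [ 0.7555 -0.6391]
 [ 0.2003 -0.0469]
 [-0.3889  1.0947]
 [ 0.5843 -2.0028]
 [ 0.0185 -0.6602]
 [-0.7624 -0.8728]
 [-0.0423 -0.2277]
 [-0.0203  0.0842]]
patch [[0.4744 0.0633 0.055 ]] bar [[ 0.4412 -0.0727  0.1   ]]
0.3 [[413.6572 224.0603]] [[417.0234  96.1708]]
0.33999999999999997 [[416.8033 209.1612]] [[413.7367  93.3144]]
0.37999999999999995 [[420.3762 194.091 ]] [[409.863   90.3164]]
0.41999999999999993 [[424.3705 178.8819]] [[405.3965  87.1795]]
0.4599999999999999 [[428.7798 163.5669]] [[400.3326  83.9069]]
0.4999999999999999 [[433.5963 148.1796]] [[394.6681  80.5021]]
blue [ 0.4464 -0.2142 -0.625 ] 538.9655016976026
[[ 55.6452 416.7175]
 [ 93.191  480.5301]
 [160.7045 457.6974]
 [121.464  395.212 ]]
0.3
```

```bash
python3 - <<'E'
from h import *
np.set_printoptions(precision=4,suppress=True)
bp=px("top",[[588,288],[635,319],[682,247],[636,219]])
best=None
for y0 in(0,.8,1.6,-.8):
  for o in(0,1):
    q=least_squares(lambda w:(proj("top",stand(w,bm))-np.roll(bp,o,0)).ravel(),[.45,-.21,y0])
    if best is None or q.cost<best.cost:best=q
print("blue",best.x,best.cost)
print(proj("scene",stand(best.x,bm))*5-S([200,185])*5)
for n,p in(("yellow",(546,267)),("pink",(549,396)),("green",(627,308)),("orange",(613,367))):
    q=least_squares(lambda w:proj("top",[w[0],w[1],.04])[0]-S(p)*.7,[.45,-.2]);print(n,q.x)
E
```

```text
blue [ 0.4463 -0.2142  2.5419] 0.3924861093339408
[[161.4918 456.7033]
 [119.7859 395.1034]
 [ 54.5893 417.6422]
 [ 94.6938 480.6171]]
yellow [ 0.5601 -0.2184]
pink [ 0.3413 -0.2186]
green [ 0.4891 -0.3548]
orange [ 0.3893 -0.3279]
```

```bash
cat > g.py <<'E'
from station import env
import numpy as np
from scipy.spatial.transform import Rotation as Ro
np.set_printoptions(precision=4,suppress=True)
def down(yaw_y,tilt=0,axis=None):
    y=np.array([np.cos(yaw_y),np.sin(yaw_y),0]);z=np.array([0,0,-1.]);R=np.c_[np.cross(y,z),y,z]
    return Ro.from_rotvec(tilt*np.array(axis)).as_matrix()@R if axis is not None else R
def go(p,R):
    s=env.sense();T=s["tool_rot"]
    print("shift cm",T.T@(np.array(p)-s["tcp_pos"])*100,"turn deg",Ro.from_matrix(T.T@R).as_rotvec(degrees=True), "t",s["time_s"])
E
python3 -c "
from g import *
go([.4463,-.2142,.32],down(np.radians(-124.4)))"
```

```text
shift cm [ 33.1816 -20.7592   8.463 ] turn deg [-0.0141  0.005  56.6747] t 0.4
```

Request:
drive_tool:
  plan:
    - [33.2, -20.8, 4, 0, 0, 56.7, 0.8]
    - [33.2, -20.8, 4, 0, 0, 56.7, 0.8]
    - [33.2, -20.8, 4, 0, 0, 56.7, 0.8]
    - [33.2, -20.8, 4, 0, 0, 56.7, 0.8]
    - [33.2, -20.8, 4, 0, 0, 56.7, 0.8]
    - [33.2, -20.8, 4, 0, 0, 56.7, 0.8]
    - [33.2, -20.8, 4, 0, 0, 56.7, 0.8]
    - [33.2, -20.8, 4, 0, 0, 56.7, 0.8]
    - [33.2, -20.8, 4, 0, 0, 56.7, 0.8]
    - [33.2, -20.8, 8.5, 0, 0, 56.7, 0.8]
    - [33.2, -20.8, 8.5, 0, 0, 56.7, 0.8]
    - [33.2, -20.8, 8.5, 0, 0, 56.7, 0.8]
    - [33.2, -20.8, 8.5, 0, 0, 56.7, 0.8]
    - [33.2, -20.8, 8.5, 0, 0, 56.7, 0.8]
    - [33.2, -20.8, 8.5, 0, 0, 56.7, 0.8]
    - [33.2, -20.8, 8.5, 0, 0, 56.7, 0.8]

```text
time_s: 1.73
tcp_pos: [0.4461, -0.2146, 0.3206]
tool_rot: [[0.824, -0.566, 0.001], [-0.566, -0.824, -0.001], [0.001, 0.0, -1.0]]
wrist_force: [-0.1, -0.1, 0.5]
opening: 0.0683
finger_force: 0.0
```

```bash
python3 - <<'E'
from g import *
import cv2
c=env.read_camera("wrist"); cv2.imwrite("pics/w1.png",cv2.resize(c["image"],(800,600),interpolation=cv2.INTER_CUBIC))
f=210/np.tan(np.radians(c["vfov"])/2)
def fp(P):
    q=c["R"]@np.array(P)+c["t"]; th=np.arctan2(np.hypot(*q[:2]),q[2]); u=q[:2]/np.hypot(*q[:2])
    return (f*th*u+[c["cx"],c["cy"]]+.5)*800/560-.5
R=np.array([[np.cos(2.5419),-np.sin(2.5419)],[np.sin(2.5419),np.cos(2.5419)]])
for d in([-.03,-.02],[.03,-.02],[.03,.02],[-.03,.02]):
    p=R@d+[.4463,-.2142]; print(fp([*p,.04]))
s=env.sense(); print(s["tcp_pos"],s["tool_rot"],s["joints"])
go([.4463,-.2142,.18],down(np.radians(-124.4)))
E
```

```text
[363.0849 244.1416]
[365.3413 346.8505]
[434.242  346.8193]
[436.3352 244.0931]
[ 0.446  -0.2145  0.3205] [[ 0.8242 -0.5664  0.001 ]
 [-0.5664 -0.8242 -0.0007]
 [ 0.0012 -0.     -1.    ]] [-0.6041  0.028   1.7431  0.      1.3693  1.5688]
shift cm [-0.0144 -0.043  14.0454] turn deg [-0.0002 -0.0679 -0.0973] t 1.7833
```

View pics/w1.png

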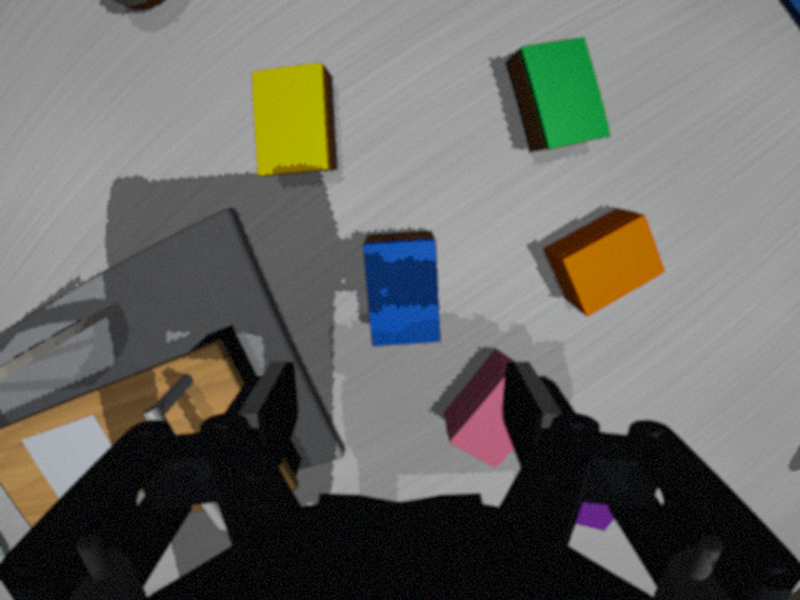

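The wrist view shows the blue block at (364,241)–(440,343), within about 2 mm and 3° of the prediction, and the fingers straddle it clear of pink. Descending to grasp.

Request:
drive_tool:
  plan:
    - [0.2, 0, 4, 0, 0, 2, 0.8]
    - [0.2, 0, 8, 0, 0, 2, 0.8]
    - [0.2, 0, 11, 0, 0, 2, 0.8]
    - [0.2, 0, 13, 0, 0, 2, 0.8]
    - [0.2, 0, 14, 0, 0, 2, 0.8]
    - [0.2, 0, 14, 0, 0, 2, 0.8]
    - [0.2, 0, 14, 0, 0, 2, 0.3]
    - [0.2, 0, 14, 0, 0, 2, 0.3]
    - [0.2, 0, 14, 0, 0, 2, 0.3]
    - [0.2, 0, 14, 0, 0, 2, 0.3]
    - [0.2, 0, 14, 0, 0, 2, 0.3]
    - [0.2, 0, 14, 0, 0, 2, 0.3]
    - [0.2, 0, 14, 0, 0, 2, 0.3]
    - [0.2, 0, 14, 0, 0, 2, 0.3]
  newtons: 30

```text
time_s: 2.95
tcp_pos: [0.4484, -0.2154, 0.1816]
tool_rot: [[0.805, -0.594, 0.002], [-0.594, -0.805, -0.002], [0.003, 0.0, -1.0]]
wrist_force: [-2.0, -2.5, 5.5]
opening: 0.0408
finger_force: 28.8
```

Request:
drive_tool:
  plan:
    - [0, 0, -3, 0, 0, 0, 0.3]
    - [0, 0, -7, 0, 0, 0, 0.3]
    - [0, 0, -11, 0, 0, 0, 0.3]
    - [0, 0, -15, 0, 0, 0, 0.3]
    - [0, 0, -17, 0, 0, 0, 0.3]
    - [0, 0, -17, 0, 0, 0, 0.3]
    - [0, 0, -17, 0, 0, 0, 0.3]

```text
time_s: 3.53
tcp_pos: [0.4479, -0.2148, 0.3516]
tool_rot: [[0.805, -0.594, 0.003], [-0.594, -0.805, -0.002], [0.004, -0.0, -1.0]]
wrist_force: [-0.5, 0.1, -2.4]
opening: 0.0404
finger_force: 30.4
```

```bash
python3 - <<'E'
from g import *
import cv2
s=env.sense(); print(s["tcp_pos"],s["opening"],s["finger_force"])
c=env.read_camera("wrist"); cv2.imwrite("pics/w2.png",c["image"][150:420,100:500])
go([.4744,.0633,.36],down(-np.pi/2-.2399))
E
```

```text
[ 0.4479 -0.2148  0.3516] 0.04043049881876239 30.395705751143396
shift cm [-14.3626 -23.9544  -1.0097] turn deg [  0.0067  -0.0594 -22.6765] t 3.5833
```

View pics/w2.png

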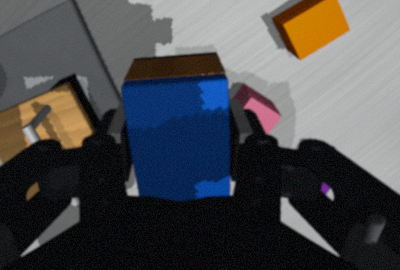

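The block is held squarely between the pads. Moving over the patch.

Request:
drive_tool:
  plan:
    - [-2, -4, -1, 0, 0, -4, 0.3]
    - [-4, -7, -1, 0, 0, -8, 0.3]
    - [-6, -10, -1, 0, 0, -12, 0.3]
    - [-8, -13, -1, 0, 0, -16, 0.3]
    - [-10, -16, -1, 0, 0, -19, 0.3]
    - [-12, -19, -1, 0, 0, -22.7, 0.3]
    - [-13.5, -22, -1, 0, 0, -22.7, 0.3]
    - [-14.4, -24, -1, 0, 0, -22.7, 0.3]
    - [-14.4, -24, -1, 0, 0, -22.7, 0.3]
    - [-14.4, -24, -1, 0, 0, -22.7, 0.3]
    - [-14.4, -24, -1, 0, 0, -22.7, 0.3]
    - [-14.4, -24, -1, 0, 0, -22.7, 0.3]

```text
time_s: 4.58
tcp_pos: [0.4745, 0.063, 0.3592]
tool_rot: [[0.971, -0.238, -0.001], [-0.238, -0.971, -0.0], [-0.001, 0.0, -1.0]]
wrist_force: [0.4, 0.9, -1.0]
opening: 0.0408
finger_force: 30.5
```

```bash
python3 - <<'E'
from g import *
import cv2
c=env.read_camera("wrist"); cv2.imwrite("pics/w3.png",cv2.resize(c["image"],(800,600)))
f=210/np.tan(np.radians(c["vfov"])/2)
def fp(P):
    q=c["R"]@np.array(P)+c["t"]; th=np.arctan2(np.hypot(*q[:2]),q[2]); u=q[:2]/np.hypot(*q[:2])
    return (f*th*u+[c["cx"],c["cy"]]+.5)*800/560-.5
import h
v=[.5053,.1896,-.2399]
for p in h.stand(v,[[.04,-.08,.055],[.04,-.18,.055],[-.04,-.18,.055],[-.04,-.08,.055],[.042,-.27,.105],[-.042,-.27,.105],[.055,-.3,.055]]): print(fp(p))
print(env.sense()["tcp_pos"],env.sense()["opening"])
go([.4744,.0633,.24],down(-np.pi/2-.2399))
E
```

```text
[315.768  221.2526]
[483.2649 221.4422]
[477.478 346.876]
[321.2996 346.6625]
[658.3397 235.2622]
[637.532  377.8471]
[659.2427 206.3725]
[0.4746 0.063  0.3596] 0.04093453077626398
shift cm [-0.0223 -0.0269 11.9568] turn deg [-0.0001  0.0142 -0.0539] t 4.7333
```

View pics/w3.png

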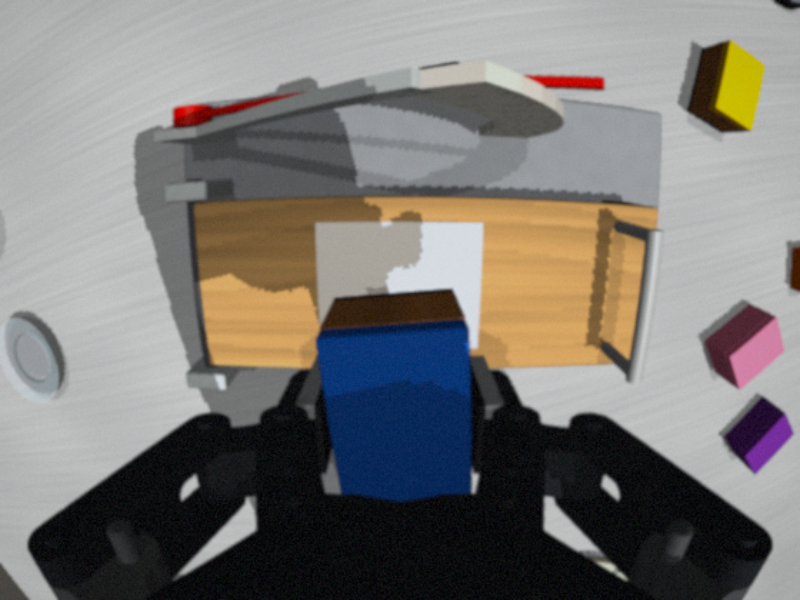

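```bash
python3 - <<'E'
from g import *
c=env.read_camera("wrist"); f=210/np.tan(np.radians(c["vfov"])/2)
s=env.sense()
for z in(.218,):
  for p in([320,340],[467,323],[342,497],[471,494]):
    q=((np.array(p)+.5)*.7-.5-[c["cx"],c["cy"]]); r=np.hypot(*q); d=np.r_[np.sin(r/f)*q/r,np.cos(r/f)]
    o=-c["R"].T@c["t"]; d=c["R"].T@d; P=o+d*(z-o[2])/d[2]; print((s["tool_rot"].T@(P-s["tcp_pos"]))*1000)
E
```

```text
[ 26.9542 -20.6331 141.6681]
[ 31.7062  17.2002 141.6658]
[-25.2103 -17.6082 141.6714]
[-24.0876  21.9699 141.6692]
```

Request:
drive_tool:
  plan:
    - [-0.2, 0, 3, 0, 0, 4.5, 0.3]
    - [-0.2, 0, 6, 0, 0, 4.5, 0.3]
    - [-0.2, 0, 8.5, 0, 0, 4.5, 0.3]
    - [-0.2, 0, 10.5, 0, 0, 4.5, 0.3]
    - [-0.2, 0, 11.5, 0, 0, 4.5, 0.3]
    - [-0.2, 0, 12, 0, 0, 4.5, 0.3]
    - [-0.2, 0, 12.15, 0, 0, 4.5, 0.3]
    - [-0.2, 0, 12.15, 0, 0, 4.5, 0.3]
    - [-0.2, 0, 12.15, 0, 0, 4.5, 0.3]

```text
time_s: 5.53
tcp_pos: [0.473, 0.0642, 0.2393]
tool_rot: [[0.95, -0.313, 0.002], [-0.313, -0.95, 0.0], [0.001, -0.001, -1.0]]
wrist_force: [-0.1, -0.3, -1.7]
opening: 0.0409
finger_force: 30.4
```

Still 2.5 mm up; lowering a little, releasing and retreating.

Request:
drive_tool:
  plan:
    - [0, 0, 0.1, 0, 0, 0, 0.3]
    - [0, 0, 0.2, 0, 0, 0, 0.3]
    - [0, 0, 0.25, 0, 0, 0, 0.3]
    - [0, 0, 0.25, 0, 0, 0, 0.3]
    - [0, 0, 0.25, 0, 0, 0, 0.55]
    - [0, 0, 0.25, 0, 0, 0, 0.75]
    - [0, 0, 0.25, 0, 0, 0, 0.75]
    - [0, 0, 0.25, 0, 0, 0, 0.75]
    - [0, 0, 0, 0, 0, 0, 0.75]
    - [0, 0, -2, 0, 0, 0, 0.75]
    - [0, 0, -5, 0, 0, 0, 0.75]
    - [0, 0, -9, 0, 0, 0, 0.75]
    - [0, 0, -11, 0, 0, 0, 0.75]
    - [0, 0, -11, 0, 0, 0, 0.75]
    - [0, 0, -11, 0, 0, 0, 0.75]

```text
time_s: 6.78
tcp_pos: [0.4727, 0.0642, 0.3493]
tool_rot: [[0.95, -0.313, 0.002], [-0.313, -0.95, 0.0], [0.002, -0.001, -1.0]]
wrist_force: [-0.4, -0.6, 0.4]
opening: 0.064
finger_force: 0.0
```

```bash
python3 - <<'E'
from g import *
import cv2
c=env.read_camera("wrist"); cv2.imwrite("pics/w4.png",cv2.resize(c["image"],(800,600)))
f=210/np.tan(np.radians(c["vfov"])/2)
np.savez("w4.npz",R=c["R"],t=c["t"],f=f,cx=c["cx"],cy=c["cy"])
print(env.sense()["tcp_pos"],env.sense()["opening"],env.sense()["joints"])
go([.4412,-.0727,.35],down(-np.pi/2-.2399))
E
```

```text
[0.4725 0.0642 0.3481] 0.06432849675393384 [-0.0267 -0.0287  1.7422  0.0001  1.428   1.8621]
shift cm [ 1.3065 13.9839 -0.1962] turn deg [-0.0054 -0.0008 -4.4772] t 6.8333
```

View pics/w4.png

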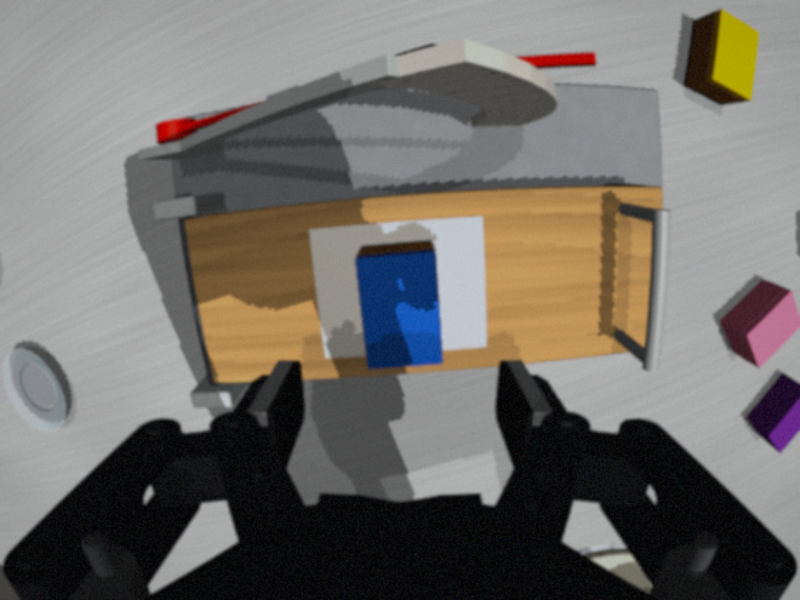

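```bash
python3 - <<'E'
import numpy as np
c=np.load("w4.npz");f=c["f"];o=-c["R"].T@c["t"];S=[]
def w(p,z):
    q=((np.array(p)+.5)*.7-.5-[c["cx"],c["cy"]]); r=np.hypot(*q); d=c["R"].T@np.r_[np.sin(r/f)*q/r,np.cos(r/f)]
    P=o+d*(z-o[2])/d[2]; a=-.2399; R=np.array([[np.cos(a),-np.sin(a)],[np.sin(a),np.cos(a)]]); return R.T@(P[:2]-[.5053,.1896])*1000
B=np.array([w(p,.095) for p in([357,256],[435,247],[441,363],[368,368])]);print(B,B.mean(0))
P=np.array([w(p,.055) for p in([309,229],[483,216],[487,347],[326,359])]);print(P,P.mean(0))
# reach check for the bar-end pose is done by the arm
E
```

```text
[[  28.23231705 -110.35216093]
 [  29.77305566 -148.85749776]
 [ -31.84575179 -148.63054123]
 [ -31.77836296 -110.01021405]] [  -1.40468551 -129.46260349]
[[  39.44935285  -79.56194676]
 [  39.25978428 -180.1904969 ]
 [ -41.34548836 -180.1615114 ]
 [ -41.70963045  -79.9573206 ]] [  -1.08649542 -129.96781892]
```

The block lies wholly on the patch, centre 1.4 mm off and aligned. Now to the bar.

Request:
drive_tool:
  plan:
    - [1.3, 4, 0, 0, 0, -4.5, 0.75]
    - [1.3, 8, 0, 0, 0, -4.5, 0.75]
    - [1.3, 12, 0, 0, 0, -4.5, 0.75]
    - [1.3, 14, 0, 0, 0, -4.5, 0.75]
    - [1.3, 14, 2, 0, 0, -4.5, 0.75]
    - [1.3, 14, 5, 0, 0, -4.5, 0.75]
    - [1.3, 14, 7, 0, 0, -4.5, 0.75]
    - [1.3, 14, 8.5, 0, 0, -4.5, 0.75]
    - [1.3, 14, 9.2, 0, 0, -4.5, 0.75]
    - [1.3, 14, 9.2, 0, 0, -4.5, 0.75]
    - [1.3, 14, 9.2, 0, 0, -4.5, 0.75]

```text
time_s: 7.75
tcp_pos: [0.4413, -0.0728, 0.2562]
tool_rot: [[0.971, -0.237, -0.001], [-0.237, -0.971, 0.0], [-0.001, -0.0, -1.0]]
wrist_force: [0.7, 0.3, 0.1]
opening: 0.0644
finger_force: 0.0
```

Request:
drive_tool:
  plan:
    - [0, 0, 0, 0, 0, 0, 0.5]
    - [0, 0, 0, 0, 0, 0, 0.3]
    - [0, 0, 0, 0, 0, 0, 0.2]
    - [0, 0, 0, 0, 0, 0, 0.15]
    - [0, 0, 0, 0, 0, 0, 0.1]
    - [0, 0, 0, 0, 0, 0, 0.05]
    - [0, 0, 0, 0, 0, 0, 0]
    - [0, 0, 0, 0, 0, 0, 0]
    - [0, 0, 0, 0, 0, 0, 0]
    - [0, 0, 0, 0, 0, 0, 0]
    - [0, 0, 0, 0, 0, 0, 0]
    - [0, 0, 0, 0, 0, 0, 0]
  newtons: 40

```text
time_s: 8.75
tcp_pos: [0.4413, -0.0727, 0.2567]
tool_rot: [[0.971, -0.237, 0.001], [-0.237, -0.971, 0.0], [0.001, -0.001, -1.0]]
wrist_force: [0.2, 3.9, 4.7]
opening: 0.0084
finger_force: 39.0
```

```bash
python3 - <<'E'
from g import *
s=env.sense(); T=s["tool_rot"]; p=s["tcp_pos"]; print(p,T,s["opening"],s["finger_force"],s["wrist_force"],s["joints"])
a=-.2399; X=np.array([np.cos(a),np.sin(a),0]); H=np.array([.5053,.1896,.05])
for th in np.r_[np.linspace(0,.434,11)]:
    R=Ro.from_rotvec(-th*X).as_matrix()
    print(round(th,3),T.T@(H+R@(p-H)-p)*100, Ro.from_matrix(T.T@R@T).as_rotvec(degrees=True))
E
```

```text
[ 0.4413 -0.0727  0.2567] [[ 0.9715 -0.2372  0.0007]
 [-0.2372 -0.9715  0.0004]
 [ 0.0006 -0.0005 -1.    ]] 0.008401815710848 38.99894177913666 [0.218  3.943  4.6645] [-0.336  -0.0148  1.9241  0.0006  1.2317  1.4741]
0.0 [ 0.  0. -0.] [0. 0. 0.]
0.043 [ 0.0011 -0.9226 -1.1513] [-2.4866 -0.001  -0.0015]
0.087 [ 0.0021 -1.8943 -2.2615] [-4.9733 -0.002  -0.003 ]
0.13 [ 0.0032 -2.9133 -3.3285] [-7.4599 -0.003  -0.0044]
0.174 [ 0.0042 -3.9776 -4.3503] [-9.9465 -0.004  -0.0059]
0.217 [ 0.0052 -5.0852 -5.325 ] [-12.4332  -0.005   -0.0074]
0.26 [ 0.0062 -6.234  -6.2506] [-14.9198  -0.006   -0.0089]
0.304 [ 0.0072 -7.422  -7.1256] [-17.4065  -0.007   -0.0103]
0.347 [ 0.0082 -8.6468 -7.9482] [-19.8931  -0.008   -0.0118]
0.391 [ 0.0092 -9.9061 -8.7169] [-22.3797  -0.009   -0.0133]
0.434 [  0.0101 -11.1976  -9.4302] [-24.8664  -0.01    -0.0148]
```

Bar gripped (8.4 mm opening, 39 N). Lifting along the hinge arc.

Request:
drive_tool:
  plan:
    - [0, -0.11, -0.14, -0.3, 0, 0, 0]
    - [0, -0.33, -0.42, -0.9, 0, 0, 0]
    - [0, -0.63, -0.79, -1.7, 0, 0, 0]
    - [0, -0.92, -1.15, -2.49, 0, 0, 0]
    - [0, -1.41, -1.71, -3.73, 0, 0, 0]
    - [0, -1.89, -2.26, -4.97, 0, 0, 0]
    - [0, -2.4, -2.8, -6.22, 0, 0, 0]
    - [0, -2.91, -3.33, -7.46, 0, 0, 0]
    - [0, -3.44, -3.84, -8.7, 0, 0, 0]
    - [0, -3.98, -4.35, -9.95, 0, 0, 0]
    - [0, -4.5, -4.82, -11.15, 0, 0, 0]
    - [0, -4.9, -5.17, -12.0, 0, 0, 0]
    - [0, -5.09, -5.33, -12.43, 0, 0, 0]
    - [0, -5.09, -5.33, -12.43, 0, 0, 0]
    - [0, -5.09, -5.33, -12.43, 0, 0, 0]

```text
time_s: 10.0
tcp_pos: [0.4534, -0.0234, 0.3095]
tool_rot: [[0.972, -0.231, -0.051], [-0.237, -0.949, -0.209], [0.0, 0.215, -0.977]]
wrist_force: [6.2, -2.0, -3.7]
opening: 0.0082
finger_force: 39.3
```

```bash
cat > ang.py <<'E'
from g import *
s=env.sense(); T=s["tool_rot"]; a=-.2399; X=np.array([np.cos(a),np.sin(a),0]); H=np.array([.5053,.1896,.05])
b=s["tcp_pos"]+T[:,2]*.155-H; Y=np.cross([0,0,1],X); 
print("board angle from bar",np.arctan2(b[2],-b@Y)-np.arctan2(.0517,.27),"radius",np.hypot(b[2],b@Y),"x",b@X,"tilt",np.arccos(-T[2,2]),s["wrist_force"],s["finger_force"],s["opening"],s["joints"])
E
python3 ang.py
```

```text
board angle from bar 0.21521260569640757 radius 0.27478859730713007 x 0.00022899386478890589 tilt 0.216979397619815 [ 6.225  -1.9655 -3.7028] 39.34282600879669 0.008197125951971206 [-0.1505 -0.0324  1.834  -0.2209  1.3643  1.7076]
```

Request:
drive_tool:
  plan:
    - [0, -0.11, -0.14, -0.3, 0, 0, 0]
    - [0, -0.33, -0.42, -0.9, 0, 0, 0]
    - [0, -0.63, -0.79, -1.7, 0, 0, 0]
    - [0, -0.92, -1.15, -2.49, 0, 0, 0]
    - [0, -1.41, -1.71, -3.73, 0, 0, 0]
    - [0, -1.89, -2.26, -4.97, 0, 0, 0]
    - [0, -2.4, -2.8, -6.22, 0, 0, 0]
    - [0, -2.91, -3.33, -7.46, 0, 0, 0]
    - [0, -3.44, -3.84, -8.7, 0, 0, 0]
    - [0, -3.98, -4.35, -9.95, 0, 0, 0]
    - [0, -4.5, -4.82, -11.15, 0, 0, 0]
    - [0, -4.9, -5.17, -12.0, 0, 0, 0]
    - [0, -5.09, -5.33, -12.43, 0, 0, 0]
    - [0, -5.09, -5.33, -12.43, 0, 0, 0]
    - [0, -5.09, -5.33, -12.43, 0, 0, 0]

```text
time_s: 11.25
tcp_pos: [0.4679, 0.0358, 0.3505]
tool_rot: [[0.971, -0.215, -0.1], [-0.237, -0.881, -0.409], [0.0, 0.421, -0.907]]
wrist_force: [5.3, -2.7, -2.6]
opening: 0.0084
finger_force: 39.5
```

```bash
python3 ang.py; python3 - <<'E'
from station import env
import cv2,numpy as np
b=env.read_camera("scene")["image"][170:290,200:345]
cv2.imwrite("pics/fin.png",cv2.resize(b,(725,600),interpolation=cv2.INTER_CUBIC))
E
```

```text
board angle from bar 0.4317973188205513 radius 0.2748011245403519 x 0.00031368549978934865 tilt 0.4340035472146021 [ 5.2761 -2.6589 -2.553 ] 39.53783333301544 0.008425975239798256 [ 0.041   0.0116  1.7259 -0.4163  1.535   1.8941]
```

View pics/fin.png

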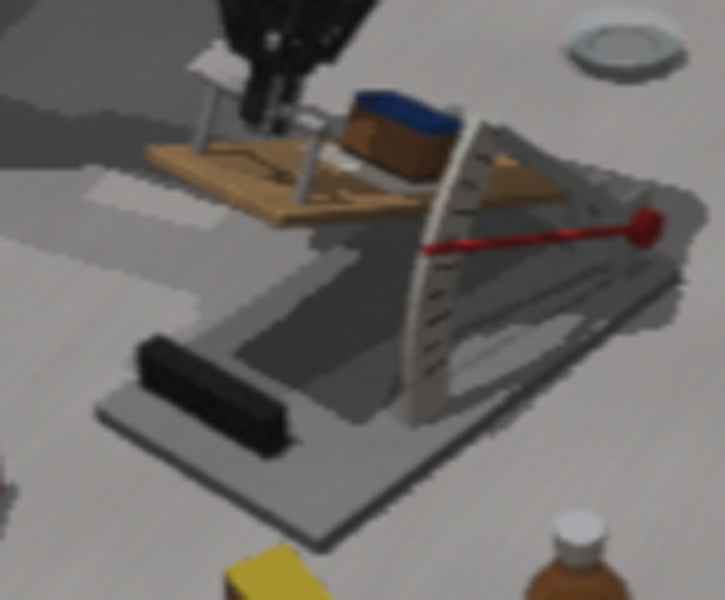

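The final view shows the block flat on the patch. The pointer (425,249)–(640,230) is unmoved and parallel to the board edge (280,220)–(570,195), and the board is at 0.432 rad against 0.43 for the pointer. I'll let it settle and hand in.

Request:
drive_tool:
  plan:
    - [0, 0, 0, 0, 0, 0, 0]
    - [0, 0, 0, 0, 0, 0, 0]
    - [0, 0, 0, 0, 0, 0, 0]
    - [0, 0, 0, 0, 0, 0, 0]
    - [0, 0, 0, 0, 0, 0, 0]
    - [0, 0, 0, 0, 0, 0, 0]

```text
time_s: 11.8
tcp_pos: [0.4679, 0.0356, 0.3504]
tool_rot: [[0.971, -0.216, -0.1], [-0.238, -0.881, -0.408], [0.0, 0.42, -0.907]]
wrist_force: [6.1, -2.3, -2.2]
opening: 0.0081
finger_force: 39.5
```

```bash
python3 ang.py; python3 -c "
from station import env
print(abs(env.sense()['qvel']).max()); print(env.job_done())"
```

```text
board angle from bar 0.43117671798040347 radius 0.2747859036899179 x 0.00030303054911273616 tilt 0.43358860530400484 [ 6.1351 -2.3286 -2.2181] 39.519469141960144 0.008104975606818153 [ 0.0406  0.0116  1.7261 -0.4159  1.5347  1.894 ]
0.0009035700853814543
the job is handed in; nothing more can be done
None
```

I handed the job in at about 12 s (no verdict was returned): the blue block rests flat on the white patch, and the gripper alone holds the board still by its bar at 0.431 rad, against about 0.43 rad measured for the pointer.

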